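# Load the alignment ball and present it to the inspection lens

### The job

Pick the middle-sized of the three steel balls (the one that fits the tray's round pocket) off its post and set it in the pocket of the dark tray while the tray stands on the table. Then lift the tray by its upright fin, keep it level so that the ball stays in its pocket, and finish by holding it still and level, with the ball centred about 5 cm in front of the glass of the horizontal inspection lens; the program finishes while still holding the tray there, touching the lens with nothing. Leave the other two balls on their posts, never drop the ball or tip the tray, and leave everything else on the table in its place.

Things in the scene. Friction and masses are not known exactly. Their poses are not given: they have to be found in the camera images.
- ball_mid_center (a point): centre of the ball wanted: polished steel ball, 22 mm in diameter (the middle size), about 44 g; it starts on one of the rack's three posts, its centre about 51 mm above the table; when on its post the fingers may pass down beside the post. It is loose and rolls freely
- ball_small_center (a point): centre of the 16 mm steel ball, a look-alike to leave on its post
- ball_large_center (a point): centre of the 28 mm steel ball, a look-alike to leave on its post
- rack: fixed aluminium base 60 (x) x 180 (y) x 12 mm with three upright posts in a row along its y axis, at y = -60, 0 and +60 mm; posts are black, 16 mm across, their cradled tops 42 mm above the table. The three balls are on them in any order. Origin at the centre of its underside, z up
- tray_grip (a point): middle of the upright fin of the loose dark tray, 40 mm above its underside. Fin: 40 mm long (x), 10 thick (y, close fingers along y), from 10 to 55 above the underside. Plate 140 (x) x 60 x 10 mm, flat on the table; tray 0.27 kg, balanced under the fin with the ball in. Pocket centre 50 mm along +x; on the -x end a steel boss, 26 across, 12 tall. Axes: the tray's, x to the pocket end, z up
- tray_seat (a point): point of the same tray where the centre of the 22 mm ball is when it sits in the pocket: 16 mm above the tray's underside, 6 mm above the plate's top face. The pocket is a round hole 27 mm across and 5 mm deep with a flat floor, so the seated ball can roll about 2.5 mm to each side. Same axes as the tray
- chuck: bystander: fixed round aluminium vacuum chuck, 96 mm across, 23 mm tall; origin at the centre of its underside
- lens (a point): centre of the front glass of the inspection lens, a fixed horizontal black barrel 42 mm across on a white-footed stand, its axis 160 mm above the table. Its x axis runs along the barrel, from the glass into the lens: the lens looks along -x, roughly towards the robot, and the spot 5 cm in front of the glass is at x = -50 mm. z up
- bottle: bystander: amber glass bottle, 52 mm across, 110 mm tall, standing; origin at the centre of its underside
- waferbox: bystander: round white container, 110 mm across, 30 mm tall; origin at the centre of its underside
- frame: bystander: flat square dark plate, 110 x 110 x 8 mm, with a round 76 mm inset; origin at the centre of its underside
- tweezers: bystander: steel tweezers lying flat, 125 mm long, 10 mm high; origin at their middle, underside
Not all that is in view belongs to the job. Leave any blue or purple look-alike of the part that bears tray_grip alone.

How it is judged:
On the way, in this order (a step that is already met when the one before it is completed fails the run):
1. the 22 mm ball sits in the pocket, let go, with the tray standing on the table (distance between ball_mid_center and tray_seat below 0.008 m and contact force between the fingers and ball_mid below 0.1 N and height (world z) of tray_grip below 0.046 m), for 0.2 s.
2. the tray is lifted by the fingers at least 40 mm with the ball in its pocket (distance between ball_mid_center and tray_seat below 0.008 m and contact force between the fingers and ball_mid below 0.1 N and height (world z) of tray_grip above 0.08 m and contact force between the fingers and tray above 1 N), for 0.2 s.
At the end, for the whole second after the job is handed in: fingers alone hold the tray, level within 0.12 rad, at rest (under 20 mm/s, 0.1 rad/s); the 22 mm ball, untouched by the fingers, is in the pocket (8 mm), 30 to 70 mm ahead of the lens glass, within 15 mm of its axis sideways and in height; tray and robot do not touch the lens (distance between ball_mid_center and tray_seat below 0.008 m and contact force between the fingers and ball_mid below 0.1 N and contact force between the fingers and tray above 1 N and angle between tray_grip's own z axis and vertical below 0.12 rad and x of ball_mid_center in the frame of lens between -0.07 and -0.03 m and y of ball_mid_center in the frame of lens between -0.015 and 0.015 m and z of ball_mid_center in the frame of lens between -0.015 and 0.015 m and linear speed of tray below 0.02 m/s and angular speed of tray below 0.1 rad/s and contact force between each of tray, the arm, the fingers and scope below 0.1 N and contact force between tray and bottle below 0.1 N and contact force between tray and waferbox below 0.1 N and contact force between tray and frame below 0.1 N and contact force between tray and tweezers below 0.1 N); the arm keeps its last pose, push and grip.
It fails at once if the tray tips more than 0.35 rad (20 degrees) (angle between tray_grip's own z axis and vertical above 0.35 rad).
It fails at once if the 22 mm ball falls onto the table (height (world z) of ball_mid_center below 0.0135 m).
It fails at once if one of the other balls is moved more than 15 mm (distance of any of ball_small_center, ball_large_center from where it was at the start of the episode above 0.015 m).
It fails at once if a bystander is moved more than 30 mm (distance of any of bottle, waferbox, frame, tweezers from where it was at the start of the episode above 0.03 m).
It also fails if it takes over 69 s, if anything falls off the work surface, if the arm or the gripper's body presses on something with over 40 N, if the wrist force passes 120 N, or if a joint passes its speed limit or range.

### The arm

A 6-joint arm with a two-finger parallel gripper is mounted at the origin on the work surface. World frame = base frame: x ahead of the robot, y to its left, z up, the work surface at z = 0. Lengths are in m, angles in rad, forces in N, time in s.
With the tool pointing down it reaches from about 0.25 to 0.725 m from the base axis. Payload 9.7 kg.
Tool frame: the origin (TCP) lies at the very end of the fingers, on their centre line; the grasp point (between the pads) lies behind it (arm.pinch_z is the x of the grasp point in the tool frame, in m); x points along the fingers, z is the direction in which the jaws open and shut, and the axes are right-handed (so a half turn about x gives the same grasp; the last joint's range is limited). The gripper opens to 85 mm and grips with 20 to 120 N. Pads are 22 mm wide; open, the fingers measure 114 mm over their backs; the gripper's body (76 mm by 85 mm) begins 54 mm behind the grasp point. The pads swing forward as they close: fully open they stand 13 mm farther back than shut.
Start: joints at [0, 0.087, 0.176, 1.66, 0, 1.571], TCP at [0.55, -0, 0.231] pointing down, gripper open.
Joint ranges: [-3.13, 3.13], [-0.85, 1.81], [-1.15, 1.24], [-2.2, 2.28], [-1.44, 1.52], [-3.14, 3.14]. Speed limits (rad/s): [2.22, 2.22, 2.57, 3.14, 3.14, 3.14].

### API

Orientations are given as [roll, pitch, yaw] about the fixed x, y, z axes, in that order (R = Rz(yaw) Ry(pitch) Rx(roll)).
In Python, from plant import telemetry, imaging, job, arm gives the robot as it stands.
- The arm moves only by the tool carry_out, never from a script. Its argument "steps" is a list of rows, each a list of 4 numbers: the shift along the world's x, y, z in m, then the turn about the world's z in degrees. A call has 1 to 8 rows; each row shifts and turns the commanded pose from where the row before left it; what a row does not reach is not made up. A row lasts 1/12 s, in which the tool goes at most 41.7 mm and 7.16 degrees, less where a joint would pass 70% of its speed; a pose out of reach is approached as far as the arm can. A call with a gripper value outside its range is refused whole. "jaw" is the closure in counts, from 0 (fully open) to 255 (shut), set as the call begins (left out, the last holds). The fingers move at their own pace and stop on an object; "grip_force" is the grip in N (left out, the last holds). Time passes only in rows, so rows that do not move let the fingers close. It gives the time, the measured TCP pose, the force and the opening at its end, in the units of the state.
- telemetry.sense(): the state, without advancing time (a new reading comes with each control period).
- imaging.get_image(name): name is "scene" or "side" or "wrist"; returns the picture (480x640x3 uint8, blue, green, red); there is no depth.
- imaging.calibration(name): a dict with "mtx" (3x3 intrinsics, pixels), "k1" (the pictures are not rectified: a ray, as slopes to the right and down, at radius r is drawn at 1 + k1 r^2 times it, then the intrinsics apply), "R" (3x3) and "t" (3): a world point X has camera coordinates R X + t; the wrist camera has in their place "hand_eye" (4x4, takes a point from camera to tool coordinates, whose origin is the TCP and whose axes are the tool frame's). Camera axes: x right, y down, z forward; pixel columns grow to the right and rows downward; lengths in m; the calibration is good to about 2 mm. A picture is of the moment at which its call begins: read the wrist's pose just before it. calibration takes no time and is no camera call.
- job.hand_in(): hands the job in, once; it reports no verdict.
The state is a dict: "time_s": time; "qpos": joint angles; "qd": joint speeds; "tau": joint torques, N m; "ee_pos": TCP position; "ee_rot": TCP orientation; "wrist_force": force on the tool from outside, world axes, zero at the start; "ft_torque": the same for the moment, N m; "finger_gap": finger opening in m.
Only numpy, scipy, OpenCV 4.12 (cv2) and the standard library are available. Lean on these libraries where they do the work, as an engineer would, in place of code of your own. Each camera call takes 0.05 s, during which the arm holds its last target.

## Working session

There is one attempt and no reset: what is moved stays moved. The work goes in short steps, Python scripts to look and compute and a tool call to move; the robot and the scene stay as the last step left them, time stands still between calls to the robot, and variables do not carry over. Pictures are saved under pics/ and viewed, and the job is handed in when it is done.

Besides the shell and the picture viewer there is one more tool, called after ">>>" as name(argument=value, ...) on one line, values as JSON. carry_out: Moves the arm, as the interface text tells. Its arguments: {"type":"object","properties":{"steps":{"type":"array","items":{"type":"array","items":{"type":"number"}}},"jaw":{"type":"number"},"grip_force":{"type":"number"}},"required":["steps"]}

```bash
mkdir -p pics; ls; cat > h.py <<'E'
import numpy as np, cv2
from plant import telemetry, imaging, job, arm
def cal(n):
    c=imaging.calibration(n); return c
def Rrpy(r):
    from scipy.spatial.transform import Rotation as Ro
    return Ro.from_euler('xyz',r).as_matrix()
def campose(n,s=None):
    c=imaging.calibration(n)
    if 'R' in c:
        R=np.array(c['R']);t=np.array(c['t']).ravel()
        return R,t,c
    H=np.array(c['hand_eye']); T=np.eye(4);T[:3,:3]=Rrpy(s['ee_rot']);T[:3,3]=s['ee_pos']
    M=np.linalg.inv(T@H); return M[:3,:3],M[:3,3],c
def ray(pose,u,v):
    R,t,c=pose; K=np.array(c['mtx']); 
    d=np.linalg.inv(K)@[u,v,1]; p=d[:2].copy(); q=p.copy()
    for _ in range(30): q=p/(1+c['k1']*(q@q))
    return -R.T@t, R.T@np.array([q[0],q[1],1.])
def onz(pose,u,v,z):
    o,d=ray(pose,u,v); return o+d*(z-o[2])/d[2]
def proj(pose,X):
    R,t,c=pose; x=R@np.array(X)+t; q=x[:2]/x[2]; q=q*(1+c['k1']*(q@q)); return (np.array(c['mtx'])@[q[0],q[1],1])[:2]
def two(p1,uv1,p2,uv2):
    o1,d1=ray(p1,*uv1);o2,d2=ray(p2,*uv2)
    A=np.stack([d1,-d2],1); s=np.linalg.lstsq(A,o2-o1,rcond=None)[0]
    a=o1+d1*s[0];b=o2+d2*s[1]; return (a+b)/2,np.linalg.norm(a-b)
E
python3 - <<'E'
from h import *
s=telemetry.sense(); print(s, arm.pinch_z)
for n in ['scene','side','wrist']:
    cv2.imwrite(f'pics/{n}0.png',imaging.get_image(n)); 
    R,t,c=campose(n,s); print(n,-R.T@t,R[2],c['mtx'],c['k1'])
E
```

```text
pics
{'time_s': 0.0, 'qpos': array([1.70050411e-06, 8.74726432e-02, 1.75141374e-01, 1.65981025e+00,
       1.14007510e-05, 1.57080014e+00]), 'qd': array([-4.17412216e-04, -3.54163597e-04,  9.34553921e-04,  7.34874558e-05,
       -1.15033709e-03,  5.07377723e-04]), 'tau': array([ 7.68234549e-04, -5.20392072e+01,  4.64802504e+01,  1.63646933e-02,
        2.23589603e-05, -6.77332673e-05]), 'ee_pos': array([5.49769713e-01, 4.18409969e-06, 2.30579882e-01]), 'ee_rot': array([3.13312149, 1.56945109, 3.13311937]), 'wrist_force': array([ 0.15602244,  1.05764868, -0.73384188]), 'ft_torque': array([-0.02176859, -0.00234237, -0.03067676]), 'finger_gap': 0.08580033004944988} -0.0187
scene [0.98570478 0.58517409 1.00038494] [-0.37987924 -0.58982319 -0.71260112] [[505.79204991   0.         327.64183445]
 [  0.         505.79204991 236.30888601]
 [  0.           0.           1.        ]] -0.09045394120169498
side [ 0.19792892 -1.03268778  1.01155185] [ 0.22782419  0.69313155 -0.68386021] [[508.75383776   0.         324.25982749]
 [  0.         508.75383776 237.50202752]
 [  0.           0.           1.        ]] -0.0035203150632242587
wrist [0.54920892 0.07707374 0.37345874] [-0.00134221 -0.3044708  -0.95252073] [[386.50853706   0.         320.51737158]
 [  0.         386.50853706 234.65179354]
 [  0.           0.           1.        ]] -0.07362767975089153
```

View pics/scene0.png

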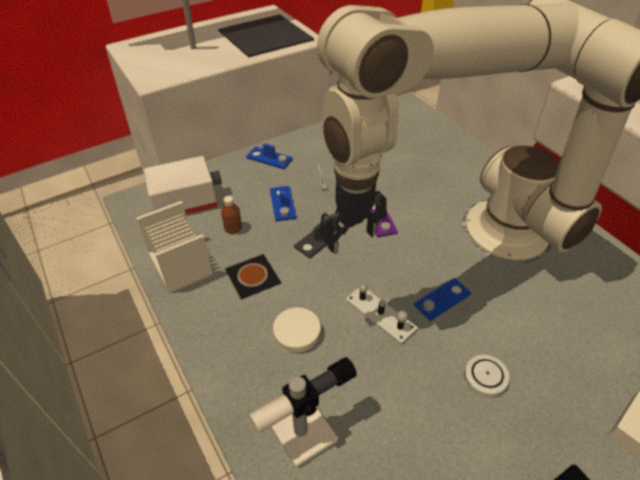

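View pics/side0.png

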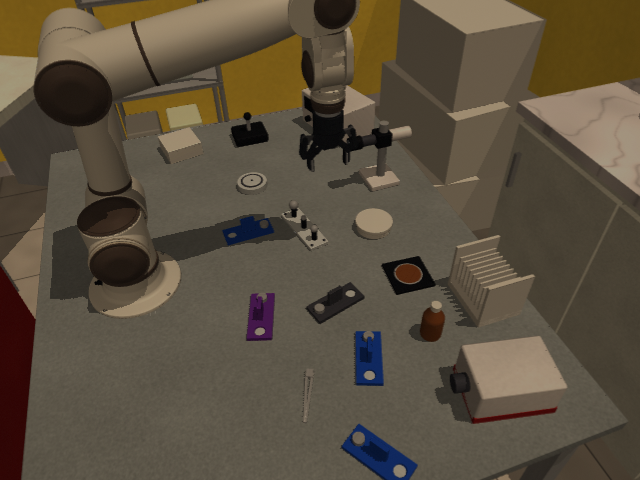

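View pics/wrist0.png

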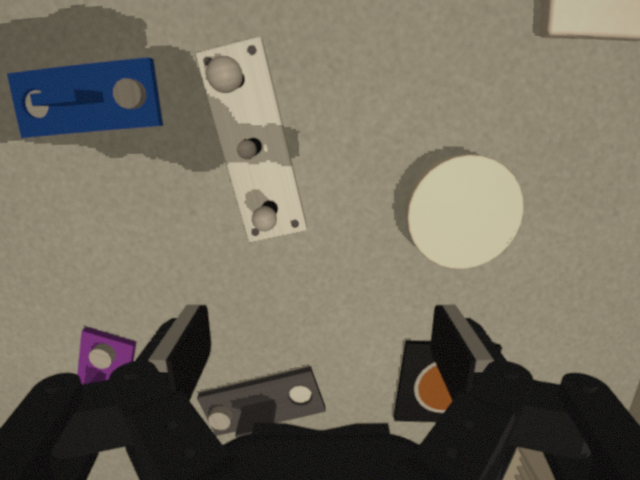

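Wrist view: the rack's balls are at (224,73) large, (248,148) small-looking and (264,217) medium. The dark grey tray is at about (262,400). The blue and purple trays are look-alikes. I'll enlarge this to confirm.

```bash
python3 - <<'E'
import cv2,numpy as np
w=cv2.imread('pics/wrist0.png'); s=cv2.imread('pics/side0.png'); c=cv2.imread('pics/scene0.png')
a=cv2.resize(w[30:250,185:315],None,fx=2.7,fy=2.7,interpolation=2)
b=cv2.resize(s[190:330,255:385],None,fx=3,fy=3,interpolation=2)
a=cv2.copyMakeBorder(a[:590],0,max(0,590-len(a)),0,0,0); b=cv2.copyMakeBorder(b,0,590-len(b),0,0,0)
cv2.imwrite('pics/crop1.png',np.hstack([a[:590],b]))
d=cv2.resize(c[340:470,240:370],None,fx=3,fy=3,interpolation=2)
e=cv2.resize(s[110:200,300:420],None,fx=3.3,fy=3.3,interpolation=2)
d=cv2.copyMakeBorder(d,0,400-len(d),0,0,0);e=cv2.copyMakeBorder(e,0,400-len(e),0,0,0)
cv2.imwrite('pics/crop2.png',np.hstack([d,e]))
E
```

```text
(no output)
```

View pics/crop1.png

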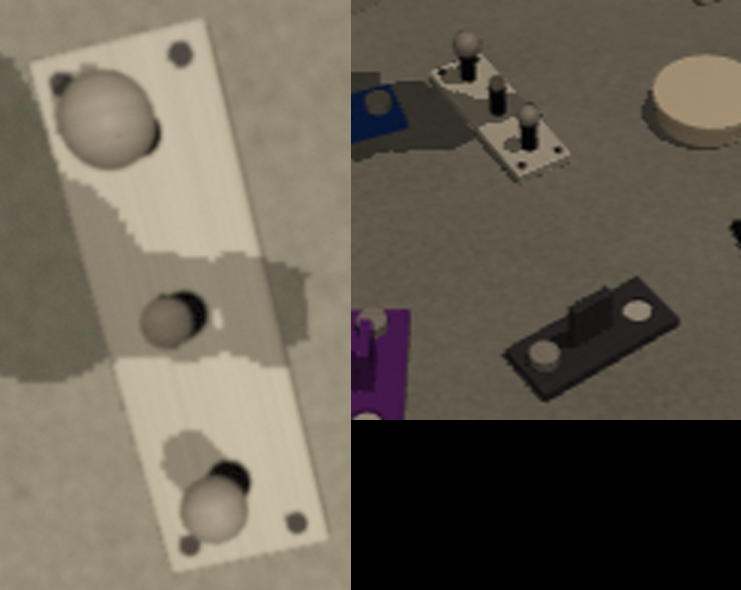

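View pics/crop2.png

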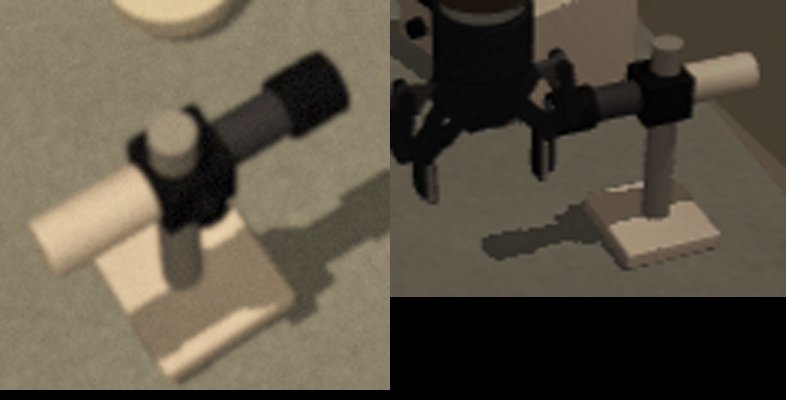

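Three candidates on the rack: top (224,73) is large, middle (248,148) is about 18 px across and small, and bottom (264,217) is about 24 px and is the 22 mm ball. The dark tray has its raised boss at (220,417) and the flat pocket at (301,394), so its +x runs from boss to pocket. The lens glass is the far end of the black barrel, at scene (345,370).

```bash
python3 - <<'E'
from h import *
s=telemetry.sense(); W=campose('wrist',s); S=campose('scene'); D=campose('side')
for n,uv,z in [('mid',(264.3,218.1),.051),('small',(247,148.5),.048),('large',(224.5,74),.054)]: print(n,onz(W,*uv,z))
print('mid side',onz(D,255+529/3,190+115/3,.051))
print('large side',onz(D,255+466/3,190+44/3,.054))
for n,uv,z in [('pocket',(301,394),.007),('boss',(219.5,417.5),.022)]: print(n,onz(W,*uv,z))
print('pocket side',onz(D,255+637/3,190+311/3,.007),'boss',onz(D,255+545/3,190+354/3,.022))
for a in [('c',(199,395)),('c',(316,369)),('c',(324,410))]: print(onz(W,*a[1],.010))
# lens glass centre approx  scene crop center of end face ; barrel rear end
g=(240+327/3,340+80/3); print('scene glass axis z=.16',onz(S,*g,.16))
b=(240+50/3,340+248/3); print('scene back z=.16',onz(S,*b,.16))
g2=(300+561/3.3,110+112/3.3); print('side glass',onz(D,*g2,.16))
b2=(300+752/3.3,110+71/3.3); print('side back',onz(D,*b2,.16))
print(two(S,g,D,g2),two(S,b,D,b2))
E
```

```text
mid [ 0.50015135 -0.01110301  0.051     ]
small [0.48768044 0.04801249 0.048     ]
large [0.47390451 0.10613396 0.054     ]
mid side [ 0.81233956 -0.12580968  0.051     ]
large side [ 0.80128977 -0.01483203  0.054     ]
pocket [ 0.52633879 -0.23500328  0.007     ]
boss [ 0.43229325 -0.25755255  0.022     ]
pocket side [ 0.80965614 -0.33929863  0.007     ] boss [ 0.70567922 -0.36477456  0.022     ]
[ 0.40721718 -0.23594527  0.01      ]
[ 0.54395337 -0.19752656  0.01      ]
[ 0.55319874 -0.25579366  0.01      ]
scene glass axis z=.16 [0.68644546 0.19979864 0.16      ]
scene back z=.16 [0.88314697 0.20684513 0.16      ]
side glass [1.0305516  0.07132966 0.16      ]
side back [1.23518253 0.07073342 0.16      ]
(array([0.84411229, 0.11615133, 0.20855799]), np.float64(0.3516910658943376)) (array([1.02219434, 0.09918535, 0.18940666]), np.float64(0.3565723467652972))
```

```bash
python3 - <<'E'
from h import *
s=telemetry.sense(); W=campose('wrist',s); S=campose('scene'); D=campose('side')
f=lambda x,y:(255+(x-351)/3,190+y/3)
print('mid side',onz(D,*f(529,115),.051),'large',onz(D,*f(466,44),.054))
print('pocket side',onz(D,*f(637,311),.007),'boss',onz(D,*f(545,354),.022))
g=(240+327/3,340+80/3); b=(240+50/3,340+248/3)
k=lambda x,y:(300+(x-390)/3.3,110+y/3.3)
g2=k(561,112); b2=k(752,71)
print('side glass',onz(D,*g2,.16),onz(D,*b2,.16))
print(two(S,g,D,g2),two(S,b,D,b2))
# camera consistency: mid ball, scene projection
print(proj(S,[.500,-.011,.051]),proj(D,[.500,-.011,.051]))
E
```

```text
mid side [ 0.50393164 -0.01389303  0.051     ] large [0.47710333 0.10340059 0.054     ]
pocket side [ 0.52687901 -0.23782003  0.007     ] boss [ 0.43371722 -0.26740414  0.022     ]
side glass [0.69585311 0.19519471 0.16      ] [0.89141466 0.19829262 0.16      ]
(array([0.69139627, 0.19791749, 0.16029954]), np.float64(0.01040427531700924)) (array([0.88780089, 0.20317929, 0.15782174]), np.float64(0.011155301687448459))
[362.64371284 287.34198717] [312.68804069 228.00526184]
```

Measured so far: mid ball at about (0.501,-0.012), tray yaw about 15°, glass at about (0.691,0.198,0.160) with its axis along +x. Next I'll go above the ball with the jaws along the rack's x.

>>> carry_out(steps=[[-0.0125,-0.003,-0.02,3.1],[-0.0125,-0.003,-0.02,3.1],[-0.0125,-0.003,-0.02,3.1],[-0.0125,-0.003,-0.02,3.2],[0,0,0,0],[0,0,0,0]], jaw=0, grip_force=30)

```text
time_s: 0.65
ee_pos: [0.4994, -0.0121, 0.1509]
ee_rot: [2.848, 1.569, 3.064]
wrist_force: [-0.1, 0.2, 1.1]
finger_gap: 0.0854
```

```bash
python3 - <<'E'
from h import *
s=telemetry.sense(); print(s['qpos'],s['ee_pos'],s['ee_rot'])
cv2.imwrite('pics/w1.png',imaging.get_image('wrist'))
W=campose('wrist',s); print(proj(W,[.5,-.0115,.051]))
E
```

```text
[-2.41848293e-02 -4.75492391e-02 -1.15919717e-01  1.50372736e+00
  6.91298919e-05  1.33027324e+00] [ 0.4993819  -0.01206011  0.15089823] [2.8480045  1.56949298 3.06434272]
[323.22381039 233.64180625]
```

View pics/w1.png

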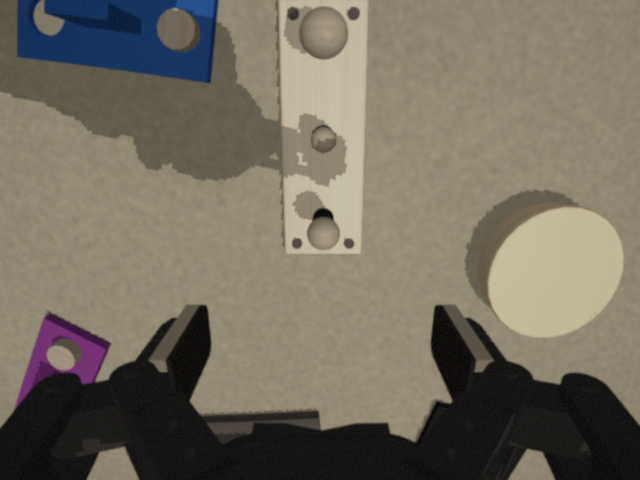

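The ball is at (323,233.5), against a predicted (323.2,233.6), and it lies midway between the fingertips (mid column 320.5). Going down beside it.

>>> carry_out(steps=[[0.0003,0,-0.025,0],[0.0003,0,-0.025,0],[0,0,-0.025,0],[0,0,-0.018,0],[0,0,-0.013,0],[0,0,0,0],[0,0,0,0]], jaw=100, grip_force=25)

```text
time_s: 1.28
ee_pos: [0.5016, -0.0119, 0.0463]
ee_rot: [-0.223, 1.57, -0.006]
wrist_force: [-0.7, -0.3, 0.4]
finger_gap: 0.0518
```

```bash
python3 - <<'E'
from h import *
s=telemetry.sense(); print(s['ee_pos'],s['ee_rot'],s['finger_gap'])
cv2.imwrite('pics/w2.png',imaging.get_image('wrist'))
W=campose('wrist',s); print(proj(W,[.5,-.0115,.051]), proj(W,s['ee_pos']))
E
```

```text
[ 0.50161952 -0.01187721  0.04631665] [-0.22330267  1.57004014 -0.0058556 ] 0.051807294382484305
[318.94554066 311.36108188] [322.61110694 307.34504113]
```

View pics/w2.png

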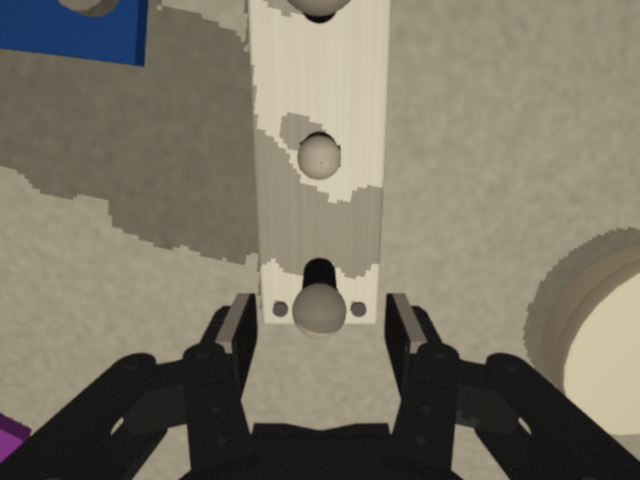

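The ball (319.5,309.5) lies midway between the pads (256 and 386, mid 321). Closing.

>>> carry_out(steps=[[-0.0005,0.0003,-0.0015,0],[0,0,0,0],[0,0,0,0],[0,0,0,0],[0,0,0,0],[0,0,0,0],[0,0,0,0],[0,0,0,0]], jaw=255, grip_force=25)

```text
time_s: 2.0
ee_pos: [0.5006, -0.0117, 0.0445]
ee_rot: [-0.234, 1.569, -0.016]
wrist_force: [0.9, -0.2, 5.4]
finger_gap: 0.0198
```

```bash
python3 - <<'E'
from h import *
s=telemetry.sense(); print(s['ee_pos'],s['ee_rot'],s['finger_gap'],s['wrist_force'])
cv2.imwrite('pics/w3.png',imaging.get_image('wrist'))
E
```

```text
[ 0.50060118 -0.01170738  0.04445775] [-0.23448713  1.56942674 -0.01635152] 0.01977983069602561 [ 0.86629506 -0.16006299  5.39915792]
```

View pics/w3.png

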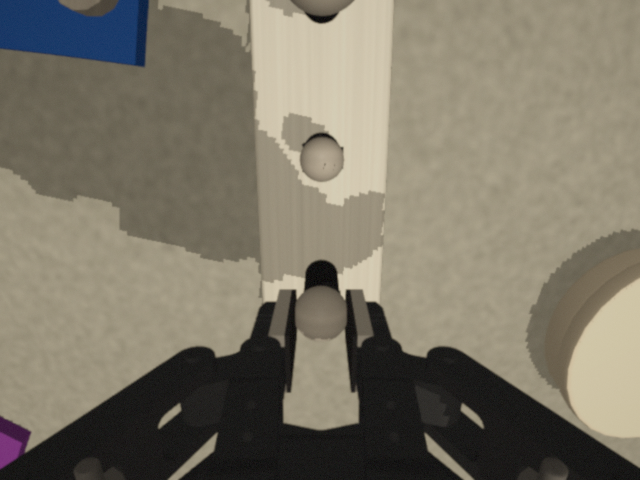

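The ball is gripped (gap 19.8 mm), so I'll lift.

>>> carry_out(steps=[[0,0,0.005,0],[0,0,0.01,0],[0,0,0.02,0],[0,0,0.025,0],[0,0,0.025,0],[0,0,0.02,0],[0,0,0,0]])

```text
time_s: 2.63
ee_pos: [0.5015, -0.0118, 0.1537]
ee_rot: [-0.25, 1.565, -0.032]
wrist_force: [-0.0, -0.7, 0.0]
finger_gap: 0.0197
```

```bash
python3 - <<'E'
from h import *
s=telemetry.sense(); print(s['ee_pos'],s['finger_gap'],s['wrist_force'])
cv2.imwrite('pics/w4.png',imaging.get_image('wrist'))
E
```

```text
[ 0.50153853 -0.01177141  0.15368862] 0.0196940879670025 [-0.00102202 -0.66453895  0.03321   ]
```

View pics/w4.png

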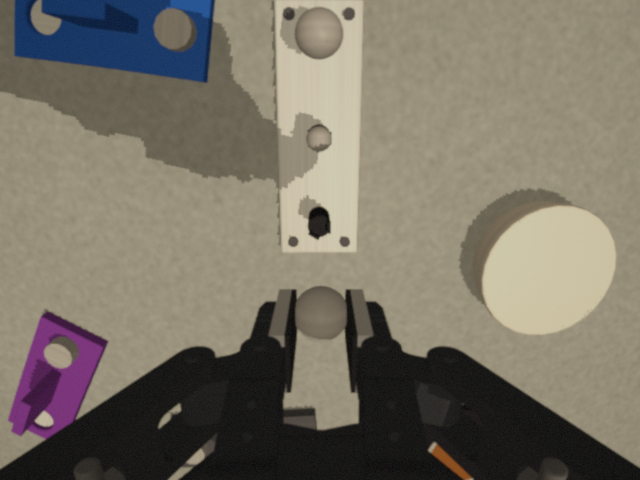

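The ball is held (321,313), the post is empty and the other two balls are still in place. Turning towards the tray.

>>> carry_out(steps=[[-0.003,-0.01,0.005,7],[-0.003,-0.02,0.01,7],[-0.003,-0.025,0.01,7],[-0.003,-0.025,0.01,7],[-0.003,-0.025,0.01,7],[-0.003,-0.025,0,7],[-0.003,-0.025,0,7],[-0.003,-0.025,0,7]])

```text
time_s: 3.35
ee_pos: [0.4754, -0.1928, 0.1931]
ee_rot: [1.552, 1.57, 2.754]
wrist_force: [0.5, 0.2, -0.3]
finger_gap: 0.0197
```

>>> carry_out(steps=[[-0.002,-0.025,0,7],[-0.002,-0.02,0,7],[-0.002,-0.015,0,7],[0,0,0,7],[0,0,0,7],[0,0,0,1],[0,0,0,0],[0,0,0,0]])

```text
time_s: 4.02
ee_pos: [0.4699, -0.2514, 0.1933]
ee_rot: [0.814, 1.57, 2.634]
wrist_force: [-0.8, -0.4, -0.9]
finger_gap: 0.0196
```

```bash
python3 - <<'E'
from h import *
s=telemetry.sense(); print(s['ee_pos'],s['ee_rot'],s['finger_gap'],s['qpos'])
R=Rrpy(s['ee_rot']); print('tool z',R[:,2],'tool x',R[:,0])
cv2.imwrite('pics/w5.png',imaging.get_image('wrist'))
E
```

```text
[ 0.4699438  -0.25144269  0.19333464] [0.81394348 1.56996298 2.63435062] 0.019633373032827632 [-4.91298769e-01  3.58337029e-02  4.87623556e-02  1.58455822e+00
  1.32856279e-05 -7.40909588e-01]
tool z [-2.47026644e-01  9.69008519e-01  5.72203427e-04] tool x [-7.28413994e-04  4.04811264e-04 -9.99999653e-01]
```

View pics/w5.png

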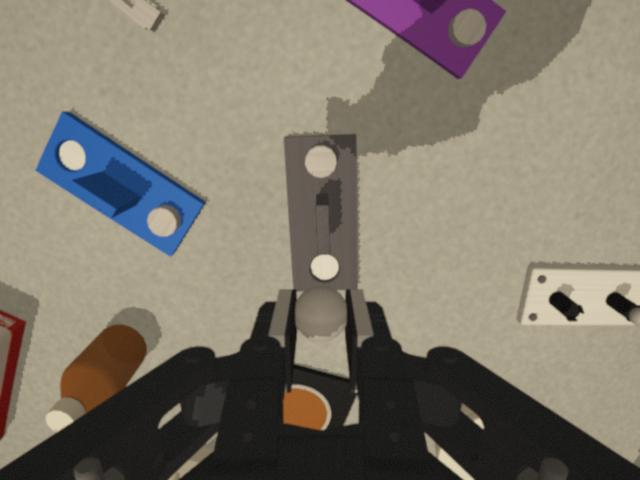

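The wrist image top is now the -x side. Tray boss at (320,160), pocket at (324.5,267), held ball at (320.5,313). Measuring the tray pose.

```bash
cat > /tmp/a.py <<'E'
from h import *
s=telemetry.sense(); W=campose('wrist',s); img=cv2.imread('pics/w5.png'); hsv=cv2.cvtColor(img,cv2.COLOR_BGR2HSV)
g=cv2.cvtColor(img,cv2.COLOR_BGR2GRAY)
for nm,(x0,y0,x1,y1) in {'boss':(298,140,345,182),'pocket':(302,250,348,284)}.items():
    m=(g[y0:y1,x0:x1]>125).astype(np.uint8); n,l,st,c=cv2.connectedComponentsWithStats(m)
    i=1+np.argmax(st[1:,4]); print(nm,st[i],c[i]+[x0,y0])
    cn,_=cv2.findContours((l==i).astype(np.uint8),0,1); e=cv2.fitEllipse(max(cn,key=len)); uv=np.array(e[0])+[x0,y0]; print(e[0:2],uv)
    print([onz(W,*uv,z) for z in ((.022,) if nm=='boss' else (.005,.010))])
R=Rrpy(s['ee_rot'])
o,d=ray(W,320.5,313); 
# intersect with tool x=-0.0065 plane
p=np.array(s['ee_pos'])+R[:,0]*-.0065; t=((p-o)@R[:,0])/(d@R[:,0]); X=o+d*t; print('ball tool',R.T@(X-s['ee_pos']),X)
E
python3 /tmp/a.py
```

```text
boss [  7   6  32  32 807] [320.23172243 161.39033457]
((22.227542877197266, 21.39345932006836), (30.893272399902344, 31.44626808166504)) [320.22754288 161.39345932]
[array([ 0.43072842, -0.26232697,  0.022     ])]
pocket [  9   4  28  26 582] [324.4604811  266.38831615]
((22.461673736572266, 16.395648956298828), (25.21034049987793, 27.502336502075195)) [324.46167374 266.39564896]
[array([ 0.52487957, -0.23415002,  0.005     ]), array([ 0.52290586, -0.23471092,  0.01      ])]
ball tool [-0.0065      0.00260265 -0.0004438 ] [ 0.46761775 -0.25251812  0.20000264]
```

Tray yaw is about 16.6°, and the pocket is at about (0.524,-0.234). Moving the ball above it, still 5 cm high.

>>> carry_out(steps=[[0.014,0.0045,-0.01,0.6],[0.014,0.0045,-0.025,0.6],[0.014,0.0045,-0.03,0.6],[0.0145,0.0045,-0.03,0.5],[0,0,-0.025,0],[0,0,-0.01,0],[0,0,0,0],[0,0,0,0]])

```text
time_s: 4.73
ee_pos: [0.5267, -0.2335, 0.0642]
ee_rot: [0.881, 1.571, 2.744]
wrist_force: [0.3, -0.8, 0.4]
finger_gap: 0.0198
```

```bash
python3 - <<'E'
from h import *
s=telemetry.sense(); print(s['ee_pos'],s['ee_rot'],s['finger_gap'])
img=imaging.get_image('wrist'); cv2.imwrite('pics/w6.png',img)
cv2.imwrite('pics/w6c.png',cv2.resize(img[80:360,220:420],None,fx=2,fy=2))
cv2.imwrite('pics/side6.png',cv2.resize(imaging.get_image('side')[230:370,270:410],None,fx=4,fy=4,interpolation=2))
E
```

```text
[ 0.52665399 -0.23354184  0.06419996] [0.88099389 1.57056377 2.74449277] 0.01976856291573248
```

View pics/w6.png

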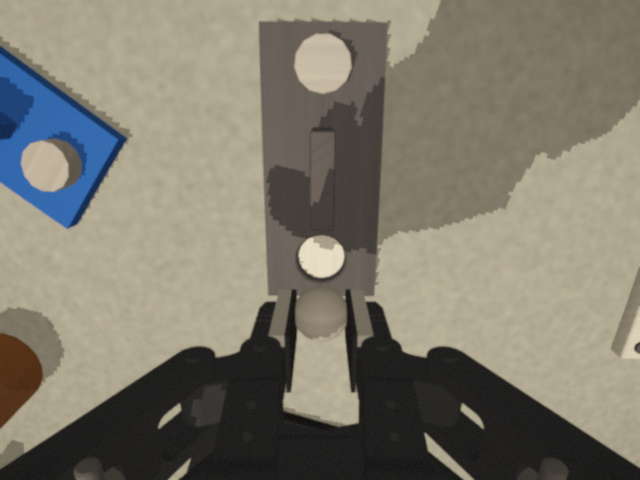

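View pics/side6.png

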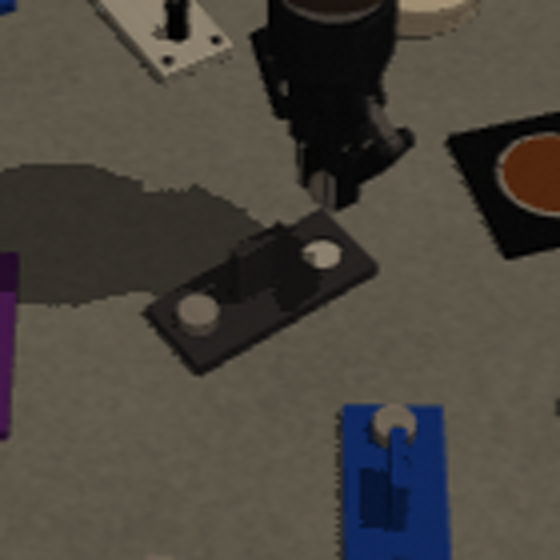

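```bash
cp pics/w6.png pics/w5.png; python3 - <<'E'
from h import *
s=telemetry.sense(); W=campose('wrist',s); img=cv2.imread('pics/w6.png'); g=cv2.cvtColor(img,6)
for nm,(x0,y0,x1,y1) in {'boss':(280,25,370,100),'pocket':(290,230,355,284)}.items():
    m=(g[y0:y1,x0:x1]>125).astype(np.uint8); n,l,st,c=cv2.connectedComponentsWithStats(m); i=1+np.argmax(st[1:,4])
    print(nm,st[i]+[x0,y0,0,0,0],c[i]+[x0,y0])
print(g[228:290:1,322]); print(g[258,290:356])
for uv,z in [((323,62.5),.022),((321.5,257.5),.005),((321.5,258),.010)]: print(onz(W,*uv,z))
R=Rrpy(s['ee_rot']); o,d=ray(W,320.5,313); p=np.array(s['ee_pos'])+R[:,0]*-.0065; t=((p-o)@R[:,0])/(d@R[:,0]); print('ball',o+d*t)
E
```

```text
boss [ 294   33   58   61 2730] [322.32710623  62.81831502]
pocket [ 298  236   47   42 1542] [320.96368353 256.09597925]
[ 61  59  61  61  62  63  81 124 151 158 159 159 159 159 159 159 159 159
 160 176 209 219 221 221 221 221 222 221 221 220 221 221 221 221 220 221
 220 221 221 220 221 221 220 221 220 220 221 220 209 159  89  58  50  63
  76  90  95  97  94  97 101 106]
[102 103 103 101  96  84  72  64  95 160 204 218 221 220 220 220 221 222
 220 219 220 220 220 219 220 219 219 220 221 222 221 221 221 221 221 220
 219 221 221 223 221 219 218 217 218 219 219 220 220 220 219 219 214 190
 132  84  83  90  97  97  97  98  98 101 102  99]
[ 0.43108473 -0.26267341  0.022     ]
[ 0.52717823 -0.23422503  0.005     ]
[ 0.5256107  -0.23469953  0.01      ]
ball [ 0.52497473 -0.23529091  0.07234431]
```

```bash
python3 - <<'E'
from h import *
for i in range(2):
    s=telemetry.sense(); print(s['ee_pos'],s['ee_rot'])
    img=imaging.get_image('wrist')
cv2.imwrite('pics/w7.png',img)
W=campose('wrist',s); g=cv2.cvtColor(img,6)
print(g[228:290:1,322]); print(g[258,290:356])
R=Rrpy(s['ee_rot']); o,d=ray(W,320.5,313); p=np.array(s['ee_pos'])+R[:,0]*-.0065; t=((p-o)@R[:,0])/(d@R[:,0]); print('ball',o+d*t)
for r in (257,258.4): print(onz(W,321.2,r,.010), onz(W,322.5,62.5,.022))
E
```

```text
[ 0.5273877  -0.23415695  0.06584907] [-2.29125915  1.56802384 -0.42785443]
[ 0.52745695 -0.2342377   0.06596138] [-2.27617461  1.56764663 -0.41274113]
[ 61  61  64  63  86 130 153 158 159 158 160 159 163 171 165 163 175 203
 218 221 221 221 222 221 221 222 221 221 221 222 221 222 221 221 221 221
 222 221 220 221 221 221 220 221 220 213 182 127  73  54  59  73  82  92
  95  97  97  95  92  98 100 105]
[102 102 103 103 102 103  98  86  74  61  78 138 191 211 215 220 220 221
 220 221 221 220 219 220 219 220 220 220 219 220 222 222 221 221 220 221
 220 220 219 220 222 223 221 219 218 217 218 219 219 220 219 219 219 217
 205 150  88  78  86  93  96  98  97 101  99 100]
ball [ 0.52504175 -0.23537091  0.07245587]
[ 0.52522593 -0.23510304  0.01      ] [ 0.43122692 -0.26297949  0.022     ]
[ 0.52601568 -0.23486352  0.01      ] [ 0.43122692 -0.26297949  0.022     ]
```

After settling, the pocket rim centre is at (322.8,256), about (0.5245,-0.2346). The ball is at about (0.5250,-0.2354), within a millimetre. Lowering in stages.

>>> carry_out(steps=[[-0.0005,0.0007,-0.012,0],[0,0,-0.012,0],[0,0,-0.01,0],[0,0,-0.006,0],[0,0,0,0],[0,0,0,0],[0,0,0,0],[0,0,0,0]])

```text
time_s: 5.6
ee_pos: [0.5264, -0.2332, 0.0243]
ee_rot: [-2.265, 1.57, -0.401]
wrist_force: [0.1, -1.0, -1.0]
finger_gap: 0.0201
```

```bash
python3 - <<'E'
from h import *
s=telemetry.sense(); print(s['ee_pos'],s['ee_rot'],s['wrist_force'])
img=imaging.get_image('wrist'); cv2.imwrite('pics/w8.png',img)
cv2.imwrite('pics/w8c.png',cv2.resize(img[180:360,230:410],None,fx=3,fy=3,interpolation=2))
W=campose('wrist',s)
R=Rrpy(s['ee_rot']); o,d=ray(W,320.5,313); p=np.array(s['ee_pos'])+R[:,0]*-.0065; t=((p-o)@R[:,0])/(d@R[:,0]); print('ball',o+d*t, proj(W,[.5247,-.2347,.010]))
E
```

```text
[ 0.52643059 -0.23315521  0.02433523] [-2.26514531  1.56996193 -0.40115995] [ 0.13632356 -0.96873142 -1.00747658]
ball [ 0.52402815 -0.23429582  0.03083376] [319.26751604 291.05396961]
```

View pics/w8c.png

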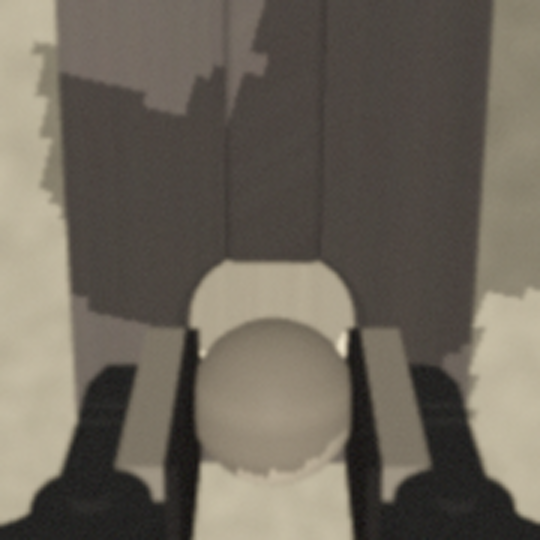

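```bash
python3 - <<'E'
from h import *
s=telemetry.sense(); W=campose('wrist',s);print(s['ee_pos'])
g=cv2.cvtColor(cv2.imread('pics/w8.png'),6)
for c in (300,303,340,343,345): print(c,g[320:345,c])
a=np.array([np.cos(np.radians(16.6)),np.sin(np.radians(16.6))])
for r in (332,334,336):
  p=onz(W,342,r,.010); print(r,p,p[:2]@a)
print('pocket pred',np.array([.5247,-.2347])@a, 'ball', np.array([.52403,-.2343])@a)
# from w7-era: boss and far end
E
```

```text
[ 0.52645231 -0.23315112  0.02437361]
300 [129 128 128 128 127 126 127 127 125 121 118 115 111 125 154 177 181 182
 183 182 182 183 182 185 184]
303 [136 133 132 133 131 132 132 133 133 132 127 128 126 127 141 162 175 180
 180 179 179 181 180 183 185]
340 [132 130 130 129 129 132 137 149 157 159 158 150 140 132 151 176 180 181
 181 181 181 180 180 180 179]
343 [124 124 125 126 134 143 145 141 135 124 111 103 103 113 145 169 177 178
 176 178 179 180 181 182 183]
345 [114 114 115 121 122 117  98  76  58  50  48  52  51  61  78  93  97 102
 108 116 121 127 137 146 156]
332 [ 0.54187573 -0.21843486  0.01      ] 0.45688745014696663
334 [ 0.542901   -0.21810263  0.01      ] 0.4579649003241904
336 [ 0.54393063 -0.21776895  0.01      ] 0.45904694416556935
pocket pred 0.43578079499190814 ball 0.4352529942139785
```

```bash
python3 - <<'E'
from h import *
s=telemetry.sense(); W=campose('wrist',s)
a=np.array([np.cos(np.radians(16.6)),np.sin(np.radians(16.6))]); b=np.array([-a[1],a[0]])
g=cv2.cvtColor(cv2.imread('pics/w8.png'),6)
print(g[255:280,321])
p=onz(W,321,266.7,.055); print('fin end+30',p[:2]@a+.03, 'lat',p[:2]@b)
print('pocket lat',onz(W,321,285,.01)[:2]@b,'ball lat',np.array([.52403,-.2343])@b, 'rim w',[onz(W,c,285,.01)[:2]@b for c in (293.3,348.7)])
img=imaging.get_image('side'); cv2.imwrite('pics/side8.png',cv2.resize(img[250:330,300:400],None,fx=6,fy=6,interpolation=2))
img=imaging.get_image('scene'); cv2.imwrite('pics/scene8.png',cv2.resize(img[190:280,280:390],None,fx=6,fy=6,interpolation=2))
E
```

```text
[ 71  71  67  69  71  70  71  71  71  68  68  79 122 157 166 168 168 168
 169 167 168 166 168 168 167]
fin end+30 0.43547566237478286 lat -0.374191513366814
pocket lat -0.37406230638060567 ball lat -0.374244254368409 rim w [np.float64(-0.3864195916198088), np.float64(-0.36170732282468004)]
```

View pics/side8.png

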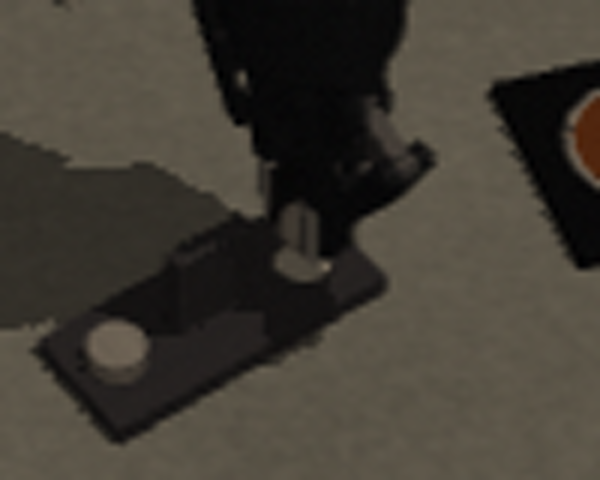

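View pics/scene8.png

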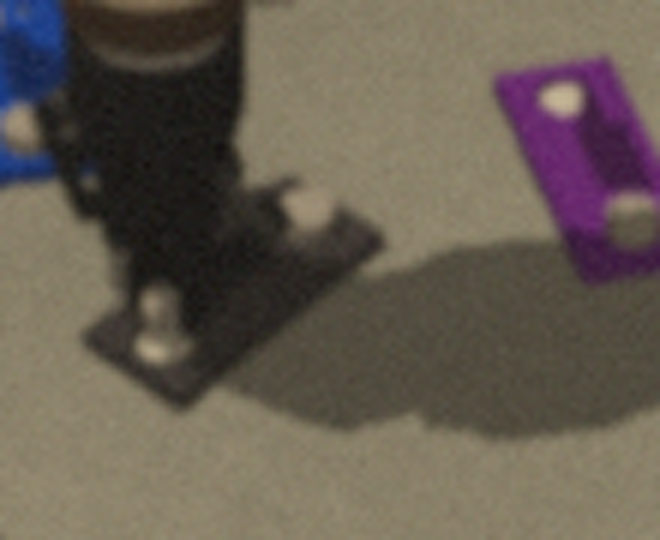

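Lateral alignment is within 0.2 mm. Along the tray, the estimates of the pocket range from 0.4355 to 0.438 against the ball's 0.4352, so I'll nudge it +1.2 mm and lower.

>>> carry_out(steps=[[0.0012,0.0003,-0.003,0],[0,0,-0.003,0],[0,0,-0.002,0],[0,0,0,0],[0,0,0,0],[0,0,0,0]])

```text
time_s: 6.25
ee_pos: [0.5273, -0.2327, 0.0158]
ee_rot: [0.881, 1.571, 2.745]
wrist_force: [-0.2, -0.6, 0.5]
finger_gap: 0.0197
```

```bash
python3 - <<'E'
from h import *
s=telemetry.sense(); print(s['ee_pos'],s['ee_rot'],s['wrist_force'])
img=imaging.get_image('wrist'); cv2.imwrite('pics/w9.png',img)
a=cv2.resize(img[220:360,250:390],None,fx=4,fy=4,interpolation=2)
cv2.imwrite('pics/w9c.png',a)
img=imaging.get_image('scene'); cv2.imwrite('pics/scene9.png',cv2.resize(img[220:270,290:340],None,fx=10,fy=10,interpolation=2))
E
```

```text
[ 0.52727951 -0.23269174  0.01577137] [0.88105662 1.57072913 2.74507177] [-0.20085077 -0.5896112   0.49241494]
```

View pics/w9c.png

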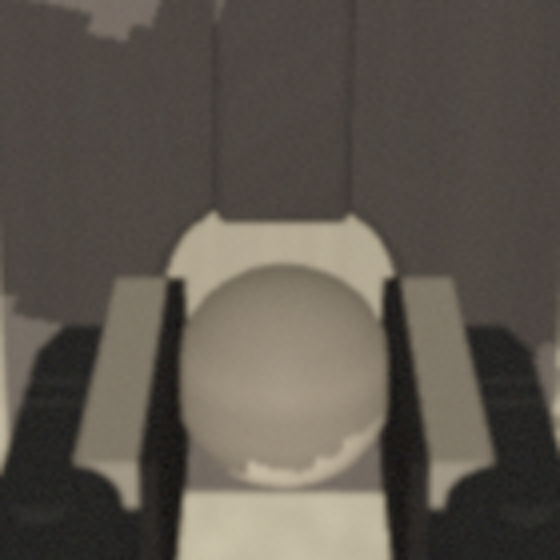

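View pics/scene9.png

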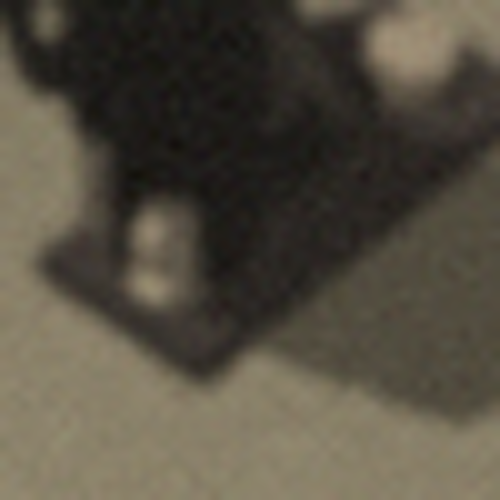

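Ball at (321,313), with the pocket around it on both sides. The rim says the ball is about 1.5 mm too far forward, and the plate end says about 1.2 mm too far back. These average to about zero, so I'll go down and watch the force.

>>> carry_out(steps=[[0,0,-0.001,0],[0,0,-0.001,0],[0,0,-0.001,0],[0,0,-0.001,0],[0,0,0,0],[0,0,0,0],[0,0,0,0],[0,0,0,0]])

```text
time_s: 7.02
ee_pos: [0.5273, -0.2327, 0.0118]
ee_rot: [-2.197, 1.571, -0.333]
wrist_force: [-0.0, -0.5, 0.2]
finger_gap: 0.0196
```

```bash
python3 - <<'E'
from h import *
s=telemetry.sense(); print(s['ee_pos'],s['ee_rot'],s['wrist_force'])
img=imaging.get_image('wrist'); cv2.imwrite('pics/w10c.png',cv2.resize(img[220:360,250:390],None,fx=4,fy=4,interpolation=2))
E
```

```text
[ 0.52733207 -0.23272343  0.01184929] [-2.19720157  1.57067703 -0.33322454] [-0.0013108  -0.51756657  0.23186278]
```

View pics/w10c.png

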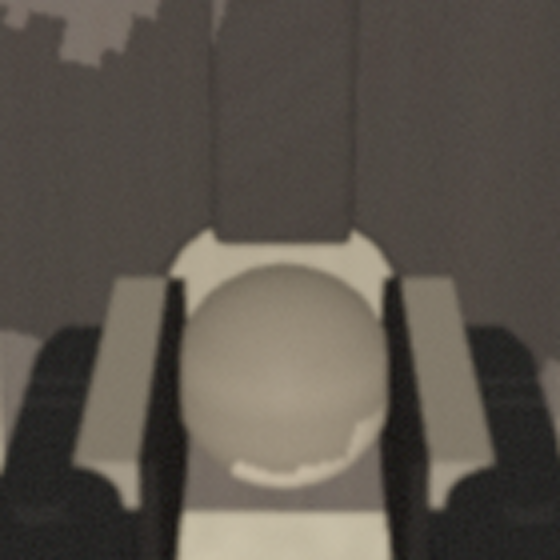

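No contact force yet. Lowering 1 mm more, then opening gently.

>>> carry_out(steps=[[0.0003,0,-0.0005,0],[0.0003,0,-0.0005,0],[0,0,0,0],[0,0,0,0],[0,0,0,0]])

```text
time_s: 7.48
ee_pos: [0.5279, -0.2327, 0.0108]
ee_rot: [0.861, 1.571, 2.725]
wrist_force: [0.0, -0.0, -0.3]
finger_gap: 0.0197
```

>>> carry_out(steps=[[0,0,0,0],[0,0,0,0],[0,0,0,0],[0,0,0,0],[0,0,0,0],[0,0,0,0]], jaw=150)

```text
time_s: 7.98
ee_pos: [0.5279, -0.2327, 0.0108]
ee_rot: [-2.666, 1.571, -0.802]
wrist_force: [0.3, -0.0, 0.2]
finger_gap: 0.0351
```

```bash
python3 - <<'E'
from h import *
s=telemetry.sense(); print(s['ee_pos'],s['finger_gap'],s['wrist_force'])
img=imaging.get_image('wrist'); cv2.imwrite('pics/w11c.png',cv2.resize(img[220:360,250:390],None,fx=4,fy=4,interpolation=2))
E
```

```text
[ 0.52792069 -0.23270504  0.01082783] 0.035147328172118956 [ 0.28655324 -0.00712141  0.17042866]
```

View pics/w11c.png

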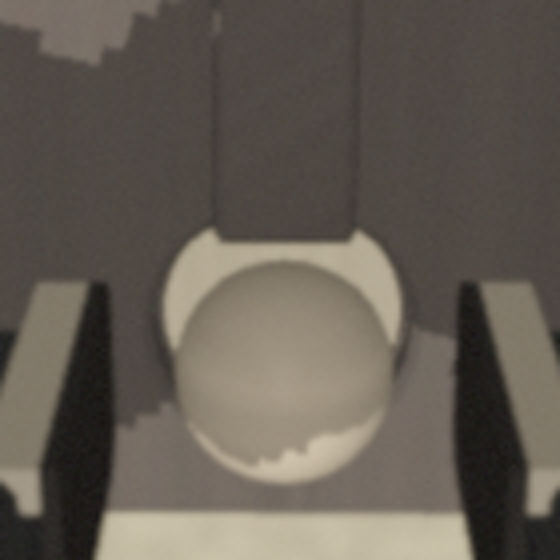

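The ball is released (gap 35 mm). Raising to look at the seat.

>>> carry_out(steps=[[0,0,0.004,0],[0,0,0.01,0],[0,0,0.02,0],[0,0,0.025,0],[0,0,0.02,0],[0,0,0.01,0],[0,0,0,0],[0,0,0,0]])

```text
time_s: 8.7
ee_pos: [0.5281, -0.2328, 0.0999]
ee_rot: [-2.262, 1.57, -0.398]
wrist_force: [-0.1, 0.3, -0.2]
finger_gap: 0.035
```

```bash
python3 - <<'E'
from h import *
s=telemetry.sense(); print(s['ee_pos'],s['finger_gap'],s['wrist_force'])
img=imaging.get_image('wrist'); cv2.imwrite('pics/w12.png',img); cv2.imwrite('pics/w12c.png',cv2.resize(img[150:310,250:400],None,fx=3.7,fy=3.7,interpolation=2))
W=campose('wrist',s); print(proj(W,[.5260,-.2347,.016]))
E
```

```text
[ 0.52809965 -0.23279787  0.09993091] 0.03495095139203987 [-0.07237525  0.26979789 -0.22914753]
[319.38216356 240.68773795]
```

View pics/w12c.png

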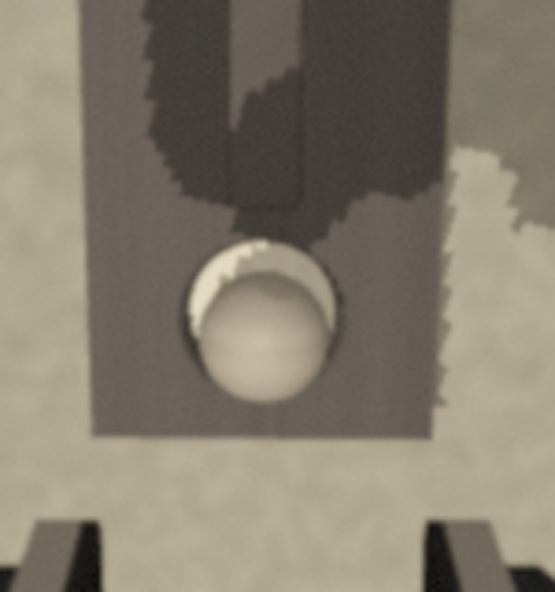

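The ball sits in the pocket with the rim visible all round. Moving back 5 cm over the fin.

>>> carry_out(steps=[[-0.012,-0.0035,0,0],[-0.0135,-0.004,0,0],[-0.0135,-0.004,0,0],[-0.0115,-0.0035,0,0],[0,0,0,0],[0,0,0,0],[0,0,0,0]], jaw=100)

```text
time_s: 9.33
ee_pos: [0.4774, -0.2478, 0.0996]
ee_rot: [-0.974, 1.571, 0.89]
wrist_force: [-0.1, -0.8, 0.4]
finger_gap: 0.0521
```

```bash
python3 - <<'E'
from h import *
s=telemetry.sense(); print(s['ee_pos'],s['ee_rot'],s['finger_gap'])
img=imaging.get_image('wrist'); cv2.imwrite('pics/w13.png',img)
W=campose('wrist',s); print(proj(W,[.4778,-.2480,.055]))
E
```

```text
[ 0.47743202 -0.24775057  0.09956918] [-0.97400034  1.57070443  0.8897012 ] 0.05206231733833129
[320.68022173 269.75837745]
```

View pics/w13.png

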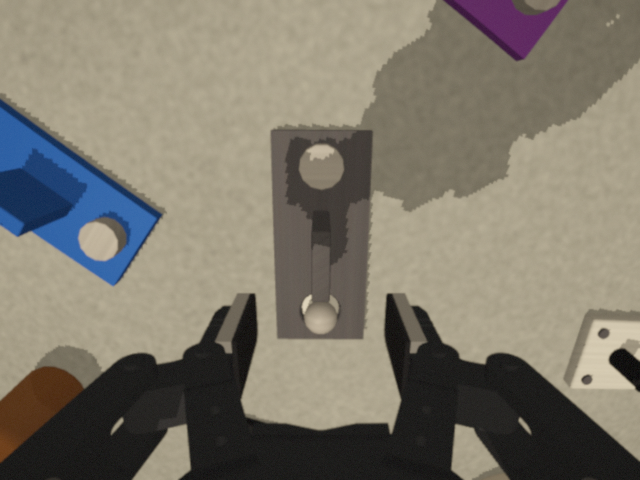

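```bash
python3 - <<'E'
from h import *
s=telemetry.sense(); W=campose('wrist',s); print(s['ee_pos'])
g=cv2.cvtColor(cv2.imread('pics/w13.png'),6)
print(g[205:310,321]); print(g[275,300:345]);print(g[180,265:380])
a=np.array([np.cos(np.radians(16.6)),np.sin(np.radians(16.6))])
for r in (240,245,250,300,305): print(r,onz(W,320.7,r,.055)[:2]@a)
for p in [(321.5,166,.022),(319.5,338,.010),(321,130,.010)]: 
  q=onz(W,*p); print(q,q[:2]@a)
print(np.array(s['ee_pos'])[:2]@a)
E
```

```text
[ 0.47762113 -0.24765115  0.0995881 ]
[ 60  60  58  59  57  52  50  50  49  48  45  46  44  45  45  46  46  47
  47  45  46  48  48  48  46  47  53  57  60  61  61  62  60  59  59  62
  58  57  62  67  83  94  95  94  93  94  92  96  95  96  96  96  97  94
  93  93  93  92  94  94  92  94  89  93  91  93  93  94  94  93  94  93
  92  92  94  95  95  92  92  93  93  94  94  93  92  92  91  92  93  90
  92  91  92  91  91  88  88  95 103 107 113 119 126 134 138]
[94 93 96 94 94 95 94 92 92 94 92 82 89 94 95 96 94 94 96 92 96 94 93 91
 92 92 92 93 89 84 82 92 94 92 94 94 93 93 95 94 94 92 92 92 91]
[161 160 159 160 161 158 139 112  95  95  96  98  96  97  97  96  97  97
  98  96  92  77  64  65  65  63  61  62  63  60  61  63  63  63  62  63
  62  75  98 116 124 124 126 126 126 125 126 126 125 126 125 125 124 126
 127 124 127 127 125 126 125 127 126 126 126 127 127 126 126 126 127 125
 124 116  96  73  66  61  59  63  62  62  61  63  61  61  62  62  65  62
  63  65  62  63  63  63  62  62  61  63  61  61  62  61  66  85 110 115
 115 115 116 116 115 116 115]
240 0.3708056702295884
245 0.37351068066605647
250 0.3762386383926884
300 0.40489638822604046
305 0.40791261523323047
[ 0.43027818 -0.26190253  0.022     ] 0.337522791530066
[ 0.54542559 -0.22830415  0.01      ] 0.45746981945533394
[ 0.41178036 -0.26781125  0.01      ] 0.31810785952003684
0.38696405655169797
```

Fin centre along the tray is 0.3867 (fin) and 0.3878 (plate ends), with the TCP at 0.3870. Laterally the fin column is 320.7 and the finger mid 321. Descending.

>>> carry_out(steps=[[0,0,-0.015,0],[0,0,-0.02,0],[0,0,-0.02,0],[0,0,-0.013,0],[0,0,-0.0075,0],[0,0,0,0],[0,0,0,0],[0,0,0,0]])

```text
time_s: 10.05
ee_pos: [0.4781, -0.2479, 0.0253]
ee_rot: [-2.337, 1.569, -0.473]
wrist_force: [-0.2, 0.0, 0.3]
finger_gap: 0.0521
```

```bash
python3 - <<'E'
from h import *
s=telemetry.sense(); print(s['ee_pos'],s['ee_rot'],s['finger_gap'],s['wrist_force'])
img=imaging.get_image('wrist'); cv2.imwrite('pics/w14.png',img)
E
```

```text
[ 0.47809081 -0.24790818  0.02532524] [-2.33725744  1.56942235 -0.47304724] 0.05212205807299126 [-0.16652685  0.01901699  0.27402908]
```

View pics/w14.png

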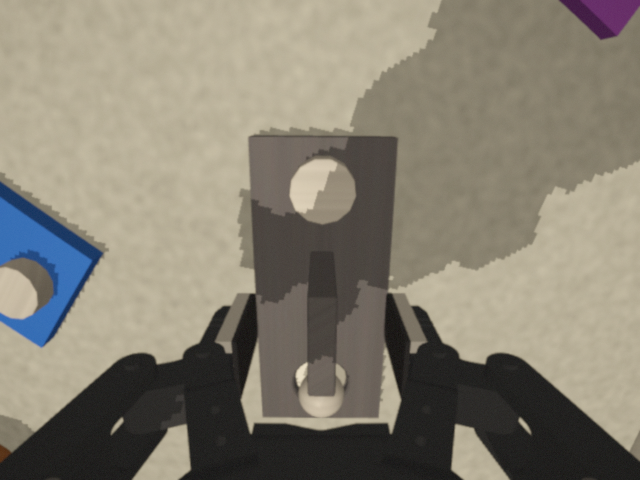

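The fin (about col 322) is central between the pads (256 and 386). Lowering 3 mm and closing.

>>> carry_out(steps=[[0,0,-0.003,0],[0,0,0,0],[0,0,0,0],[0,0,0,0],[0,0,0,0],[0,0,0,0]], jaw=205, grip_force=30)

```text
time_s: 10.6
ee_pos: [0.4774, -0.2477, 0.0214]
ee_rot: [-2.412, 1.571, -0.548]
wrist_force: [-0.3, -0.6, -0.7]
finger_gap: 0.0164
```

>>> carry_out(steps=[[0,0,0,0],[0,0,0,0],[0,0,0,0],[0,0,0,0],[0,0,0,0],[0,0,0,0]], jaw=255, grip_force=50)

```text
time_s: 11.1
ee_pos: [0.4775, -0.2478, 0.0215]
ee_rot: [-2.554, 1.57, -0.69]
wrist_force: [-0.5, -1.3, 2.4]
finger_gap: 0.0098
```

```bash
python3 - <<'E'
from h import *
s=telemetry.sense(); print(s['ee_pos'],s['finger_gap'],s['wrist_force'])
img=imaging.get_image('wrist'); cv2.imwrite('pics/w15.png',img)
E
```

```text
[ 0.47748881 -0.24782167  0.02145825] 0.009755784782525603 [-0.51229473 -1.28810206  2.35619627]
```

View pics/w15.png

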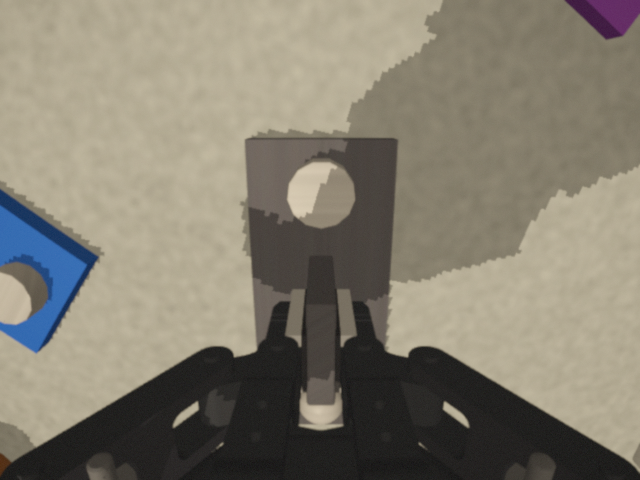

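The fin is held (gap 9.8 mm). Lifting gently.

>>> carry_out(steps=[[0,0,0.001,0],[0,0,0.003,0],[0,0,0.005,0],[0,0,0.008,0],[0,0,0.01,0],[0,0,0.01,0],[0,0,0.008,0],[0,0,0.005,0]])

```text
time_s: 11.82
ee_pos: [0.4779, -0.248, 0.0732]
ee_rot: [-2.351, 1.569, -0.487]
wrist_force: [1.1, -0.6, -3.3]
finger_gap: 0.0092
```

```bash
python3 - <<'E'
from h import *
s=telemetry.sense(); print(s['ee_pos'],s['ee_rot'],s['finger_gap'],s['wrist_force'],s['ft_torque'])
img=imaging.get_image('wrist'); cv2.imwrite('pics/w16.png',img[:, :])
img=imaging.get_image('side'); cv2.imwrite('pics/side16.png',cv2.resize(img[200:330,260:420],None,fx=5,fy=4.6,interpolation=2)[:600])
E
```

```text
[ 0.47793799 -0.24798353  0.07315412] [-2.35062456  1.56890836 -0.48659334] 0.009205615343047847 [ 1.11062757 -0.57226944 -3.25911595] [-0.02558746  0.05457665  0.00840806]
```

View pics/w16.png

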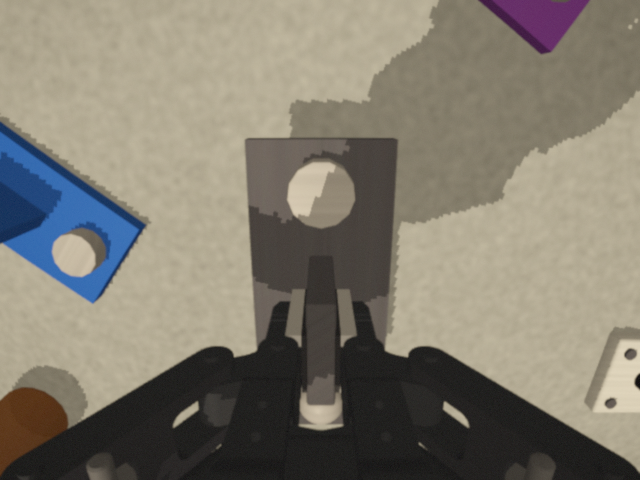

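View pics/side16.png

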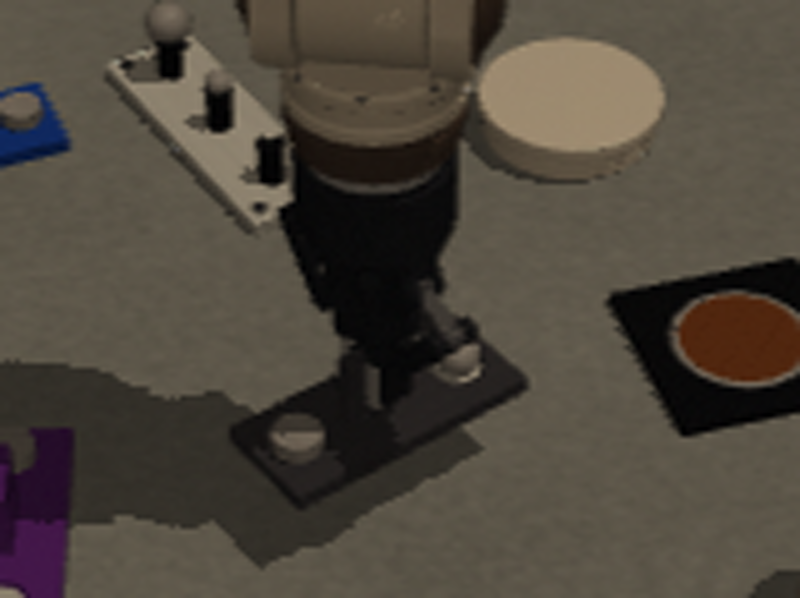

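The tray is lifted level with the ball in its pocket, and the wrist view of the tray is unchanged. Raising to height, then traversing.

>>> carry_out(steps=[[0,0,0.006,0],[0,0,0.011,0],[0,0,0.014,0],[0,0,0.016,0],[0,0,0.016,0],[0,0,0.014,0],[0,0.003,0.01,0],[0,0.007,0.006,0]])

```text
time_s: 12.58
ee_pos: [0.4777, -0.238, 0.1659]
ee_rot: [-2.416, 1.569, -0.553]
wrist_force: [-0.0, -0.1, -3.1]
finger_gap: 0.0092
```

>>> carry_out(steps=[[0.001,0.011,0,-0.4],[0.002,0.015,0,-0.7],[0.002,0.018,0,-0.8],[0.002,0.02,0,-0.8],[0.003,0.02,0,-0.8],[0.003,0.02,0,-0.8],[0.003,0.02,0,-0.8],[0.003,0.02,0,-0.8]])

```text
time_s: 13.25
ee_pos: [0.496, -0.0922, 0.1641]
ee_rot: [1.07, 1.57, 2.831]
wrist_force: [0.2, -0.4, -3.2]
finger_gap: 0.0096
```

>>> carry_out(steps=[[0.003,0.02,0,-0.8],[0.003,0.02,0,-0.8],[0.003,0.02,0,-0.8],[0.003,0.02,0,-0.8],[0.003,0.02,0,-0.8],[0.003,0.02,0,-0.8],[0.003,0.02,0,-0.8],[0.003,0.02,0,-0.8]])

```text
time_s: 13.92
ee_pos: [0.5199, 0.0678, 0.164]
ee_rot: [1.445, 1.57, 3.094]
wrist_force: [0.4, -0.3, -3.3]
finger_gap: 0.0095
```

>>> carry_out(steps=[[0.003,0.02,0,-0.8],[0.003,0.019,0,-0.8],[0.002,0.018,0,-0.8],[0.002,0.016,0,-0.8],[0.002,0.013,0,-0.5],[0,0.01,0,0],[0,0.006,0,0],[0,0,0,0]])

```text
time_s: 14.58
ee_pos: [0.532, 0.1693, 0.164]
ee_rot: [1.607, 1.57, -3.09]
wrist_force: [0.5, 0.4, -3.0]
finger_gap: 0.0091
```

```bash
python3 - <<'E'
from h import *
s=telemetry.sense(); print(s['ee_pos'],s['ee_rot'],s['finger_gap'],s['wrist_force'],s['ft_torque'])
R=Rrpy(s['ee_rot']); print(R[:,2],R[:,0])
for n in ('wrist','side','scene'): cv2.imwrite(f'pics/{n}17.png',imaging.get_image(n))
E
```

```text
[0.53196141 0.16930195 0.1640196 ] [ 1.60675205  1.57012987 -3.09016365] 0.009050985341017219 [ 0.53409731  0.37614283 -2.97711109] [ 0.03203147 -0.009313   -0.03538761]
[-1.54726738e-02  9.99880291e-01 -2.39579382e-05] [-6.65580263e-04 -3.42603404e-05 -9.99999778e-01]
```

View pics/scene17.png

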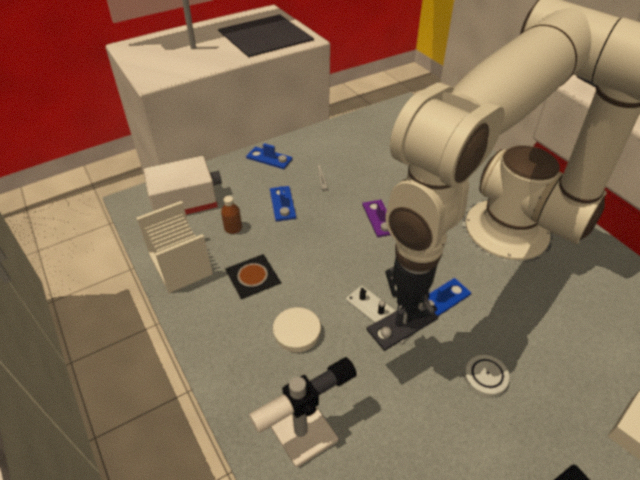

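View pics/side17.png

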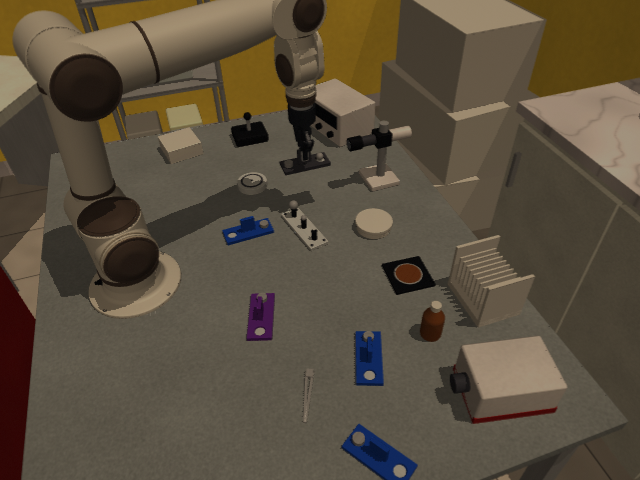

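View pics/wrist17.png

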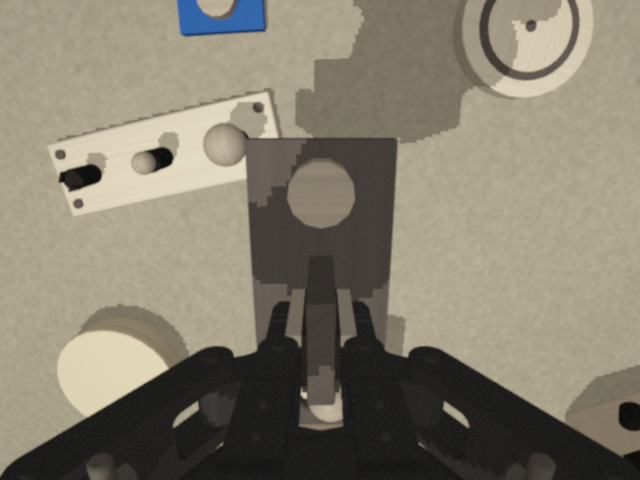

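The ball is still in the pocket (side (320,157), scene (385,331), wrist (325,405)) and the lens is clear in both views. Enlarging to measure ball and glass together.

```bash
python3 - <<'E'
import cv2,numpy as np
s=cv2.imread('pics/side17.png'); c=cv2.imread('pics/scene17.png')
a=cv2.resize(s[118:178,278:418],None,fx=5.7,fy=5,interpolation=2)[:, :798]
b=cv2.resize(c[310:400,300:420],None,fx=5,fy=5,interpolation=2)
a=cv2.resize(s[120:178,278:410],None,fx=6,fy=6,interpolation=2)
a=np.clip(a.astype(float)*1.8,0,255).astype(np.uint8)
cv2.imwrite('pics/s17c.png',a); cv2.imwrite('pics/c17c.png',np.clip(b*1.4,0,255).astype(np.uint8))
E
```

```text
(no output)
```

View pics/s17c.png

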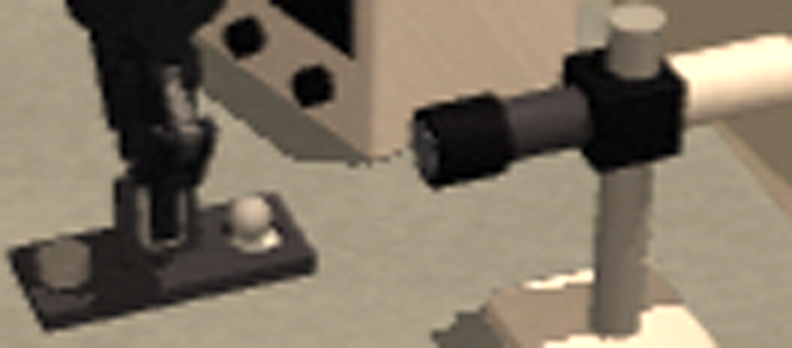

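View pics/c17c.png

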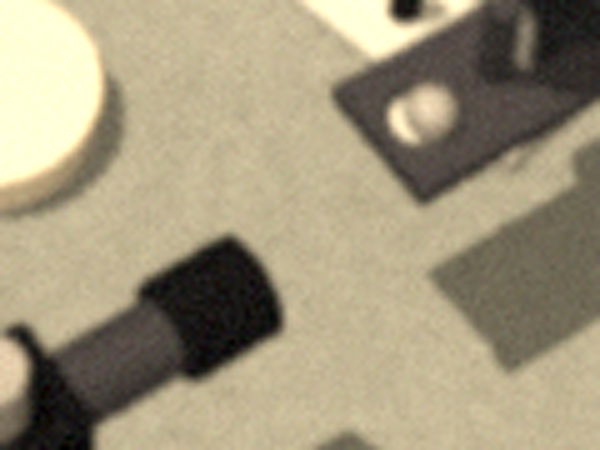

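```bash
python3 - <<'E'
from h import *
S=campose('scene'); D=campose('side')
gs=(351.5,365.9); gd=(349.3,144.2); bs=(386.4,332); bd=(319.7,156.2)
for n,a,b in [('glass',gs,gd),('ball',bs,bd)]: print(n,two(S,a,D,b),onz(S,*a,.16),onz(D,*b,.16))
print(telemetry.sense()['ee_pos'])
E
```

```text
glass (array([0.68511967, 0.19931373, 0.15971814]), np.float64(0.007811672824767942)) [0.68157316 0.20094096 0.16      ] [0.68816141 0.19650737 0.16      ]
ball (array([0.58219341, 0.1727124 , 0.15724487]), np.float64(0.005723362535899937)) [0.58072027 0.1749974  0.16      ] [0.58318179 0.16674248 0.16      ]
[0.5322335  0.16782798 0.16427221]
```

Glass is at about (0.685,0.199,0.160). The ball measured the same way is (0.582,0.173,0.157), against (0.582,0.170,0.159) from the arm. Remaining shift is about (+0.053,+0.026,+0.0015).

>>> carry_out(steps=[[0.002,0.002,0,0],[0.004,0.004,0.0005,0],[0.006,0.006,0.0005,0],[0.007,0.006,0.0005,0],[0.008,0.005,0,0],[0.008,0.003,0,0],[0.007,0,0,0],[0.005,0,0,0]])

```text
time_s: 15.4
ee_pos: [0.5803, 0.1945, 0.1653]
ee_rot: [2.12, 1.57, -2.578]
wrist_force: [-0.1, 0.6, -2.9]
finger_gap: 0.0091
```

>>> carry_out(steps=[[0.004,0,0,0],[0.002,0,0,0],[0,0,0,0],[0,0,0,0],[0,0,0,0],[0,0,0,0],[0,0,0,0],[0,0,0,0]])

```text
time_s: 16.07
ee_pos: [0.5853, 0.1943, 0.1659]
ee_rot: [-1.244, 1.571, 0.341]
wrist_force: [-0.9, -0.6, -2.8]
finger_gap: 0.0093
```

```bash
python3 - <<'E'
from h import *
s=telemetry.sense(); print(s['ee_pos'],s['finger_gap'],s['wrist_force'],s['qd'])
R=Rrpy(s['ee_rot']); print(R[:,2],R[:,0])
I={n:imaging.get_image(n) for n in ('wrist','side','scene')}
for n in I: cv2.imwrite(f'pics/{n}18.png',I[n])
cv2.imwrite('pics/s18c.png',np.clip(cv2.resize(I['side'][110:178,278:410],None,fx=6,fy=6,interpolation=2)*1.8,0,255))
cv2.imwrite('pics/c18c.png',np.clip(cv2.resize(I['scene'][310:410,290:410],None,fx=5,fy=5,interpolation=2)*1.4,0,255))
E
```

```text
[0.58527732 0.19429567 0.16594382] 0.009255430521384011 [-0.90930193 -0.55761062 -2.81783267] [ 4.96021230e-06  1.62260745e-03  1.56540138e-03  9.66715391e-04
  3.16833827e-04 -1.07872736e-04]
[-1.39876422e-02  9.99902166e-01  5.81755731e-05] [ 1.70957266e-04  6.05727873e-05 -9.99999984e-01][ WARN:0@3.710] global loadsave.cpp:1063 imwrite_ Unsupported depth image for selected encoder is fallbacked to CV_8U.
```

View pics/s18c.png

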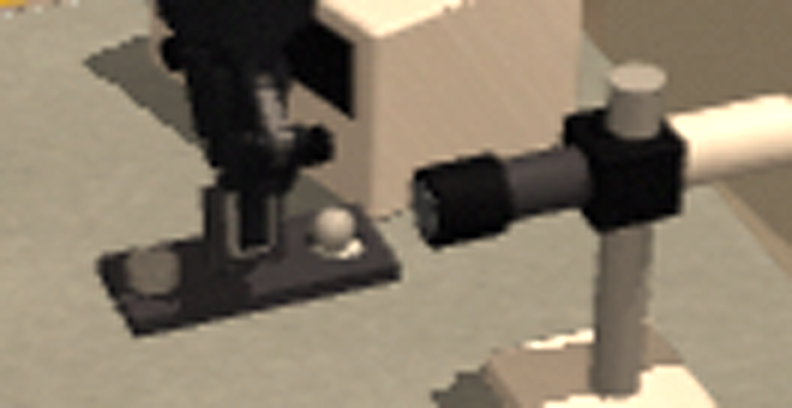

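View pics/c18c.png

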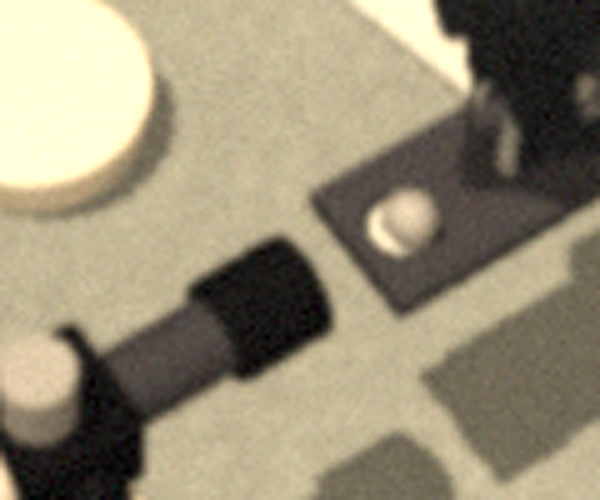

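View pics/wrist18.png

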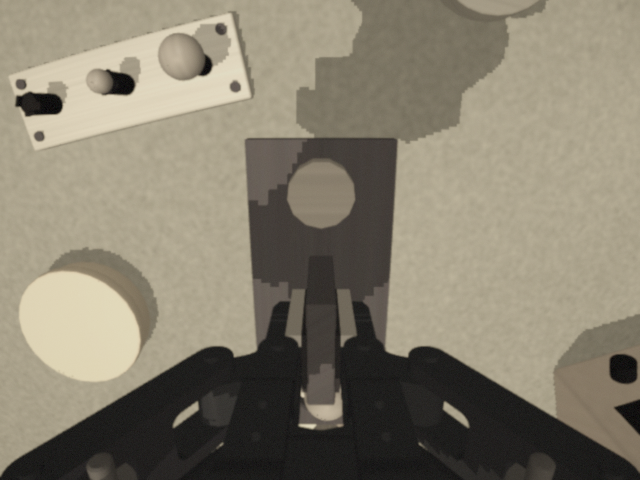

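```bash
python3 - <<'E'
from h import *
S=campose('scene'); D=campose('side')
g=two(S,(351.5,365.9),D,(349.3,144.3))[0]
b,e=two(S,(372,353.2),D,(333.7,147.5)); print(b,e,b-g, telemetry.sense()['ee_pos'])
print(onz(S,372,353.2,.16)-onz(S,351.5,365.9,.16), onz(D,333.7,147.5,.16)-onz(D,349.3,144.3,.16))
E
```

```text
[0.63552412 0.19802892 0.15983497] 0.005397945051431796 [-0.04952522 -0.001157    0.00037521] [0.58535426 0.19432613 0.16584876]
[-0.04855962 -0.00187449  0.        ] [-5.03765898e-02 -4.16086757e-05  0.00000000e+00]
```

The ball is 49.5 mm ahead of the glass, about 1 mm off in y and 0.4 mm in z. The arm is at rest, the tool is vertical, and there is a clear gap to the lens. Handing in.

```bash
python3 -c "
from plant import job
print(job.hand_in())"
```

```text
the job is handed in; nothing more can be done
None
```

I set the 22 mm ball in the dark tray's pocket, lifted the tray by its fin and handed the job in while holding it still in front of the lens. The hand-in reports no verdict, so these are my own last checks.

- **Position:** two-camera measurement puts the ball 49.5 mm ahead of the glass, 1.2 mm off its axis sideways and 0.4 mm in height. The arm's own reading puts the ball within about 3.5 mm of that.
- **Tray:** the tool is vertical and the tray looks unchanged in the wrist view since I gripped it. The grip reads 9.3 mm on the 10 mm fin, and the joint speeds are about zero. A gap to the lens is visible in both outside views.
- **Rest of the scene:** the small and large balls are still on their posts, and the arm touched nothing else that I could see. The last pictures did not cover every bystander closely.

Some measurements disagreed:
- **Placing the ball:** estimates of the pocket's centre from the rim and from the plate end differed by about 3 mm along the tray. I placed the ball between them, and it came to rest seated in the pocket.
- **Two-camera rays:** the side and scene rays miss each other by 5–8 mm, so I relied on the ball-to-glass difference rather than absolute positions.

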